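# Reload the cassette warmer and start the next run

### The job

Move the finished cassettes that lie on the warming plate into the steel tray, laid flat and not on top of one another, and put every fresh cassette from the bench onto the plate, one to a station, lying flat between its stops. Only when all that is done, flip the black guard on the start box right back until it stays up by itself, press the start button beneath fully down for a moment, then shut the guard again. Leave the other things on the bench where they are.

Things in the scene. Friction and masses are not known exactly. Their poses are not given: they have to be found in the camera images.
- plate: fixed white warming plate, 160 (x) x 230 (y) x 30 mm high, with three stations side by side along its y; its origin is the centre of its underside on the bench, x and y along its sides. Each station is a flat metal patch between low dark stops 6 mm high and 8 mm thick: free space 92 mm along the plate's x by 54 mm along its y, for one cassette lying lengthwise along the plate's x. Station pitch 62 mm.
- tray: fixed open steel tray for finished cassettes, 130 (x) x 170 (y) x 22 mm high, walls and floor 5 mm thick; origin: centre of its underside on the bench, x and y along its sides. Two cassettes fit side by side along its y, each lying along its x.
- guard (a joint): angle of the black guard over the start button, rad: 0 shut, 2.1 thrown fully back against its stop. 70 g, nearly free hinge: beyond about 1.7 it falls back and stays up, below that it falls shut. The cover is a plate 95 mm long, 64 mm wide and 4 mm thick with 24 mm skirts on its sides and free end below it, and a grip tab, 22 mm wide (along the hinge axis) and 6 mm thick, stands 48 mm out from the free end in the plane of the plate.
- guard_tab (a point): grip point in the middle of the guard's tab, 127 mm from the hinge axis and 32 mm beyond the free end of the cover; turns with the guard (x axis from the tab towards the hinge, y along the hinge axis). Shut, it is 70 mm above the bench and 30 mm above the level of the start box's top.
- guard_hinge (a point): a point on the guard's hinge axis, 70 mm above the bench; turns with the guard (y along the hinge axis, the same at every angle).
- start_box: fixed white start box, 150 (x) x 96 (y) x 40 mm high; origin: centre of its underside on the bench. The hinge lies at its x = +60 mm, along its y; the guard opens from its -x side up and over towards +x; the button is at its centre.
- start (a joint): travel of the start button, m: 0 released, 0.006 fully down; springs back, full travel takes about 5 N.
- start_top (a point): centre of the top of the round start button (36 mm across, bare metal, under the guard), 62 mm above the bench when released; pressed straight down.
- seat_a (a point): centre of the station at the plate's y = +62 mm, on its metal surface, 30 mm above the bench; axes as the plate's.
- seat_b (a point): centre of the station at the plate's y = 0, on its metal surface, 30 mm above the bench; axes as the plate's.
- seat_c (a point): centre of the station at the plate's y = -62 mm, on its metal surface, 30 mm above the bench; axes as the plate's.
- fresh_1: a loose grey plastic test cassette, about 90 g: a flat body 84 (x) x 46 (y) x 14 mm with an upright grip fin on top, 44 mm long along x, 14 mm thick across y, rising from 14 to 38 mm above the underside; symmetric, so a half turn looks the same. Origin: centre of its underside; x along its length, z up. A fresh one: it lies on the bench at the start; two or three are present.
- fresh_2: a loose grey plastic test cassette, about 90 g: a flat body 84 (x) x 46 (y) x 14 mm with an upright grip fin on top, 44 mm long along x, 14 mm thick across y, rising from 14 to 38 mm above the underside; symmetric, so a half turn looks the same. Origin: centre of its underside; x along its length, z up. A fresh one: it lies on the bench at the start; two or three are present.
- fresh_3: a loose grey plastic test cassette, about 90 g: a flat body 84 (x) x 46 (y) x 14 mm with an upright grip fin on top, 44 mm long along x, 14 mm thick across y, rising from 14 to 38 mm above the underside; symmetric, so a half turn looks the same. Origin: centre of its underside; x along its length, z up. A fresh one: it lies on the bench at the start; two or three are present.
- done_1: a loose grey plastic test cassette, about 90 g: a flat body 84 (x) x 46 (y) x 14 mm with an upright grip fin on top, 44 mm long along x, 14 mm thick across y, rising from 14 to 38 mm above the underside; symmetric, so a half turn looks the same. Origin: centre of its underside; x along its length, z up. A finished one: it lies in a station of the plate at the start; one or two are present.
- done_2: a loose grey plastic test cassette, about 90 g: a flat body 84 (x) x 46 (y) x 14 mm with an upright grip fin on top, 44 mm long along x, 14 mm thick across y, rising from 14 to 38 mm above the underside; symmetric, so a half turn looks the same. Origin: centre of its underside; x along its length, z up. A finished one: it lies in a station of the plate at the start; one or two are present.
- done_3: a loose grey plastic test cassette, about 90 g: a flat body 84 (x) x 46 (y) x 14 mm with an upright grip fin on top, 44 mm long along x, 14 mm thick across y, rising from 14 to 38 mm above the underside; symmetric, so a half turn looks the same. Origin: centre of its underside; x along its length, z up. A finished one: it lies in a station of the plate at the start; one or two are present.
- pen: bystander, to be left where it stands: black pen, 130 mm long, 12 mm thick, lying on the bench.
- slide_box: bystander, to be left where it stands: white box 100 x 60 x 30 mm.
- jar: bystander, to be left where it stands: amber jar, 60 mm across, 75 mm high.
- wash_bottle: bystander, to be left where it stands: white bottle, 60 mm across, 170 mm high.
- beaker: bystander, to be left where it stands: glass beaker, 66 mm across, 85 mm high.
- timer: bystander, to be left where it stands: grey box 60 x 70 x 18 mm.
- screw_cap: bystander, to be left where it stands: white screw cap, 38 mm across, 14 mm high.

How it is judged:
By the outcome, as a careful person would: the job done as asked, in the order asked, and still so for the second after the job is handed in, with the robot touching nothing.
Of fresh_1, fresh_2, fresh_3 only 2 to 3 are there at a start; the rules pass over those that are not, and their reading is None.
Of done_1, done_2, done_3 only 1 to 2 are there at a start; the rules pass over those that are not, and their reading is None.
At some moment in a run one of fresh_1, fresh_2, fresh_3 may be knocked a few centimetres aside while the robot is not near it.
Once in a run the grip may slacken for a moment while it holds something.
It also fails if it takes over 210 s, if anything falls off the work surface, if the arm or the gripper's body presses on something with over 40 N, if the wrist force passes 120 N, or if a joint passes its speed limit or range.

### The arm

A 6-joint arm with a two-finger parallel gripper is mounted at the origin on the work surface. World frame = base frame: x ahead of the robot, y to its left, z up, the work surface at z = 0. Lengths are in m, angles in rad, forces in N, time in s.
With the tool pointing down it reaches from about 0.375 to 0.9 m from the base axis. Payload 3.1 kg.
Tool frame: the origin (TCP) lies on the centre line of the jaws, within the pads' length; the fingertips stand 22 mm ahead of it and the grasp point (between the pads) lies 3 mm ahead of it; z points along the fingers, x is the direction in which the jaws open and shut, and the axes are right-handed (so a half turn about z gives the same grasp; the last joint's range is limited). The gripper opens to 87 mm and grips with 3 to 60 N. Pads are 19 mm wide; open, the fingers measure 117 mm over their backs; the gripper's body (75 mm by 190 mm) begins 51 mm behind the grasp point.
Start: joints at [1.032, 0.527, 1.433, -0, 1.181, -0.178], TCP at [0.22, 0.585, 0.245] pointing down, gripper open.
Joint ranges: [-3.08, 3.08], [-0.75, 2.2], [0.22, 2.44], [-1.43, 4.57], [0, 2.65], [-2.85, 2.85]. Speed limits (rad/s): [2.79, 2.79, 3.14, 3.14, 3.14, 3.14].

### API

Orientations are given as a unit quaternion [x, y, z, w].
In Python, from rig import robot, camera, order gives the robot as it stands.
- The arm moves only by the shell command python3 -m pendant 'ROWS' [OPENING] [FORCE]. ROWS is JSON, a list of rows, each a list of 2 entries, a list of its own where there are three numbers: the shift along the tool's x, y, z in mm, then the turn about the tool's z in degrees. A call has 1 to 8 rows; each row shifts and turns the commanded pose from where the row before left it, along the tool's axes as they then stand; what a row does not reach is not made up. A row lasts 1/8 s, in which the tool goes at most 62.5 mm and 10.7 degrees, less where a joint would pass 70% of its speed; a pose out of reach is approached as far as the arm can. A call with a gripper value outside its range is refused whole. OPENING is the finger opening in mm, from 0 to 87, set as the call begins (- or left out, the last holds). The fingers move at their own pace and stop on an object; FORCE is the grip in N (left out, the last holds). Time passes only in rows, so rows that do not move let the fingers close. It gives the time, the measured TCP pose, the force and the opening at its end, in the units of the state.
- robot.get_obs(): the state, without advancing time (a new reading comes with each control period).
- camera(name): name is "side" or "top" or "wrist"; returns a dict with "pixels" (480x640x3 uint8, blue, green, red), "mtx" (3x3 intrinsics, pixels), "R" (3x3) and "t" (3): a world point X has camera coordinates R X + t. Camera axes: x right, y down, z forward; pixel columns grow to the right and rows downward; lengths in m; the calibration is good to about 2 mm. The wrist camera is an equidistant fisheye: a pixel r from the principal point sees the ray r / f radians off the axis. A picture is of the moment at which its call begins. There is no depth.
- order.hand_in(): hands the job in, once; it reports no verdict.
The state is a dict: "time": time; "q": joint angles; "joint_velocities": joint speeds; "joint_torque": joint torques, N m; "position": TCP position; "tool_rot": TCP orientation; "ft_force": force on the tool from outside, world axes, zero at the start; "moment": the same for the moment, N m; "grip_width": finger opening in m.
Only numpy, scipy, OpenCV 4.12 (cv2) and the standard library are available. Lean on these libraries where they do the work, as an engineer would, in place of code of your own. Each camera call takes 0.05 s, during which the arm holds its last target. There are 200 camera calls.

## Working session

There is one attempt and no reset: what is moved stays moved. The work goes in short steps, Python scripts to look and compute and a shell command to move; the robot and the scene stay as the last step left them, time stands still between calls to the robot, and variables do not carry over. Pictures are saved under pics/ and viewed, about 12 in all and at most 16, crops included, and the job is handed in when it is done.

```bash
ls; mkdir -p pics
python3 - <<'E'
from rig import robot,camera
import cv2,numpy as np
print(robot.get_obs())
for n in("top","side"):
    c=camera(n); cv2.imwrite(f"pics/{n}0.png",c["pixels"]); print(n,c["mtx"],c["R"],c["t"])
E
```

```text
pics
{'time': 0.0, 'q': array([ 1.03247549e+00,  5.28442914e-01,  1.43393674e+00,  1.07173988e-05,
        1.18136301e+00, -1.78517300e-01]), 'joint_velocities': array([ 8.47189411e-06,  1.99270777e-04, -1.66691990e-05, -5.82093066e-04,
        7.19010616e-04, -1.74444692e-04]), 'joint_torque': array([ 1.74149645e-03, -4.40046430e+01, -1.76591599e+01,  6.33892254e-02,
        5.81398350e-02, -1.71820516e-04]), 'position': array([0.2196745 , 0.58438037, 0.24357491]), 'tool_rot': array([ 8.22220351e-01,  5.69168286e-01, -9.80545351e-04,  4.40674458e-04]), 'ft_force': array([-0.18896201,  0.08719783, -0.8650001 ]), 'moment': array([-0.03758093, -0.00704501, -0.00971735]), 'grip_width': 0.0871589612234516}
top [[603.13630195   0.         311.04406331]
 [  0.         603.13630195 235.33400563]
 [  0.           0.           1.        ]] [[-0.01710814 -0.9998434  -0.00452662]
 [-0.99644049  0.01742332 -0.08247895]
 [ 0.0825449   0.00309945 -0.99658253]] [-0.00226565  0.57508216  1.49879691]
side [[457.61929741   0.         314.11922757]
 [  0.         457.61929741 237.67825025]
 [  0.           0.           1.        ]] [[-0.97389337 -0.22651329 -0.01494765]
 [-0.13851297  0.64512251 -0.75141939]
 [ 0.17984954 -0.72973192 -0.65965557]] [0.54664475 0.15498689 0.85839268]
```

View pics/top0.png

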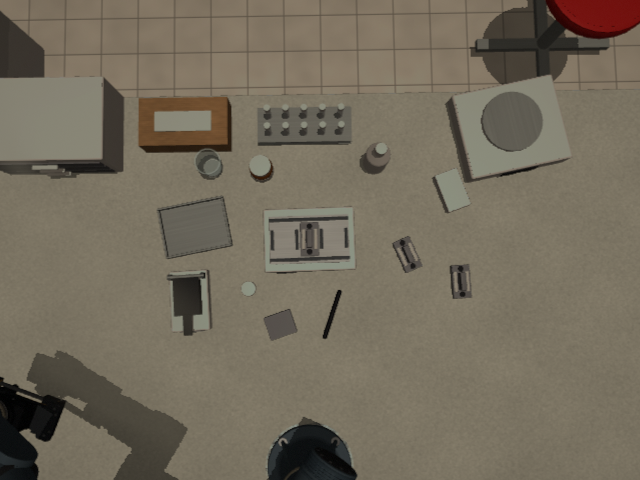

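View pics/side0.png

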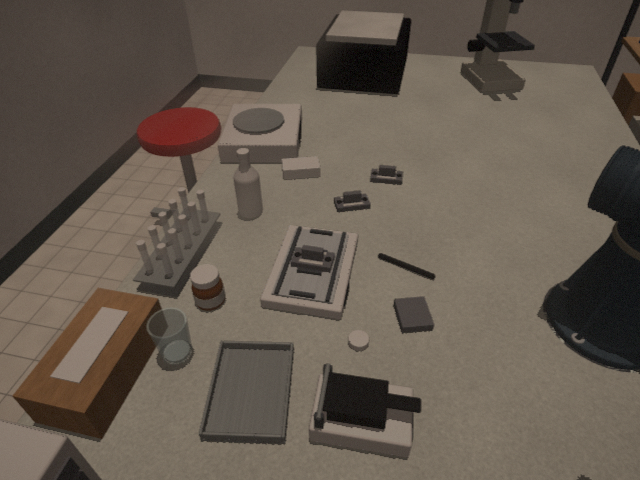

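The top view shows the plate around (309,239) with one finished cassette in its middle station. Two fresh cassettes are at (407,254) and (460,281), the tray at (195,227), and the start box at (190,300) with its tab towards the robot. The side view agrees. Next I'll write helpers and make rough estimates.

```bash
cat > h.py <<'E'
import numpy as np,cv2
from rig import robot,camera
from scipy.spatial.transform import Rotation as Ro
def ray(c,px,fish=False):
    p=np.array(px,float).reshape(-1,1,2); K=c["mtx"]
    u=(cv2.fisheye.undistortPoints(p,K,np.zeros(4)) if fish else cv2.undistortPoints(p,K,None)).reshape(-1,2)
    d=np.c_[u,np.ones(len(u))]@c["R"]; d/=np.linalg.norm(d,axis=1)[:,None]
    return -c["R"].T@c["t"],d
def plane(c,px,z,fish=False):
    o,d=ray(c,px,fish); return o+d*((z-o[2])/d[:,2])[:,None]
def tri(rs):  # rs: list of (o,d) single rays -> point, miss distance
    A=[np.eye(3)-np.outer(d,d) for o,d in rs]
    X=np.linalg.solve(sum(A),sum(a@o for a,(o,d) in zip(A,rs)))
    return X,max(np.linalg.norm(a@(X-o)) for a,(o,d) in zip(A,rs))
def proj(c,X,fish=False):
    X=np.atleast_2d(np.array(X,float)); r=cv2.Rodrigues(c["R"])[0]
    if fish: return cv2.fisheye.projectPoints(X.reshape(-1,1,3),r,c["t"].reshape(3,1),c["mtx"],np.zeros(4))[0].reshape(-1,2)
    return cv2.projectPoints(X,r,c["t"].reshape(3,1),c["mtx"],None)[0].reshape(-1,2)
def yaw():
    x=Ro.from_quat(robot.get_obs()["tool_rot"]).as_matrix()[:,0]; return np.degrees(np.arctan2(x[1],x[0]))
def go(P,jaw=None):
    """turn (deg, do first) then shift (mm, tool axes after turning) to reach TCP P with jaw axis at world angle jaw"""
    s=robot.get_obs(); y=yaw(); t=0 if jaw is None else -((jaw-y+90)%180-90)
    a=np.radians(y-t); d=(np.array(P)-s["position"])*1e3
    print(f"turn {t:.1f} (alt {t-180*np.sign(t):.1f}; q6 {s['q'][5]:.2f}) shift x {d[0]*np.cos(a)+d[1]*np.sin(a):.1f} y {d[0]*np.sin(a)-d[1]*np.cos(a):.1f} z {-d[2]:.1f}")
def snap(n,name):
    c=camera(n); cv2.imwrite(f"pics/{name}.png",c["pixels"]); np.savez(f"{name}.npz",**c); return c
def load(name): return dict(np.load(f"{name}.npz"))
E
python3 - <<'E'
from h import *
c=snap("top","t1")
for n,z,p in [("plate",.03,[(264,209),(354,207),(355,269),(265,271)]),("f1 fin",.038,[(402,242),(412,266)]),("f2 fin",.038,[(460,268),(461,294)]),("done fin",.038+.03,[(309,225),(310,252)]),("tray",.022,[(158,209),(224,197),(231,244),(168,257)]),("tab end,start",.07,[(188,334),(187,316)]),("box",.04,[(169,271),(209,270),(210,329),(172,331)]),("button?",.07,[(188,296)])]:
    X=plane(c,p,z); print(n,X.mean(0).round(3),X[:,:2].round(3).tolist())
print(yaw(),robot.get_obs()["position"])
go([.5,-.05,.35],90)
E
```

```text
plate [ 0.566 -0.008  0.03 ] [[0.643, 0.105], [0.644, -0.122], [0.488, -0.121], [0.487, 0.105]]
f1 fin [ 0.523 -0.251  0.038] [[0.553, -0.239], [0.493, -0.262]]
f2 fin [ 0.454 -0.381  0.038] [[0.486, -0.381], [0.421, -0.381]]
done fin [ 0.564 -0.008  0.068] [[0.597, -0.008], [0.53, -0.009]]
tray [0.602 0.281 0.022] [[0.649, 0.375], [0.677, 0.207], [0.557, 0.19], [0.527, 0.35]]
tab end,start [0.359 0.29  0.07 ] [[0.337, 0.289], [0.38, 0.292]]
box [0.418 0.29  0.04 ] [[0.491, 0.343], [0.492, 0.243], [0.346, 0.241], [0.343, 0.335]]
button? [0.428 0.289 0.07 ] [[0.428, 0.289]]
69.38567093526184 [0.21974628 0.58452715 0.24378317]
turn -20.6 (alt 159.4; q6 -0.18) shift x -634.5 y 280.3 z -106.2
```

```bash
python3 -m pendant '[[[0,0,-30],-10.3],[[0,0,-30],-10.3],[[-53,23,-20],0],[[-53,23,-20],0],[[-53,23,0],0],[[-53,23,0],0],[[0,0,0],0]]'
python3 -c "
from h import *
snap('wrist','w1');go([.5,-.05,.35],90)"
python3 -m pendant '[[[-53,23,0],0],[[-53,23,0],0],[[-53,23,0],0],[[-53,23,0],0],[[-53,23,0],0],[[-53,23,0],0],[[-53,23,0],0],[[-53,23,0],0]]'
python3 -c "
from h import *
print(yaw());c=snap('wrist','w2');go([.5,-.05,.35],90)
snap('top','t2')
print(c['mtx'],-c['R'].T@c['t'],c['R'])
w=load('w1')
cv2.imwrite('pics/a.png',np.hstack([cv2.resize(w['pixels'],(400,300)),cv2.resize(c['pixels'],(400,300))]))"
```

```text
time: 1.02
position: [0.3129, 0.37, 0.3445]
tool_rot: [0.709, 0.705, -0.001, 0.0]
ft_force: [-0.7, -0.3, -1.0]
grip_width: 0.0869
turn -0.2 (alt 179.8; q6 -0.93) shift x -421.8 y 187.5 z -5.4
time: 2.08
position: [0.4973, -0.0514, 0.3444]
tool_rot: [0.707, 0.708, 0.001, -0.0]
ft_force: [1.3, 0.1, 0.0]
grip_width: 0.0868
90.08603305823486
turn -0.1 (alt 179.9; q6 -1.90) shift x 8.4 y -1.2 z -5.5
[[371.64829954   0.         321.13564482]
 [  0.         371.64829954 240.6736335 ]
 [  0.           0.           1.        ]] [ 0.42379756 -0.05087889  0.4835653 ] [[-1.24305725e-03  9.99997456e-01  1.88245862e-03]
 [ 9.63128451e-01  6.90766844e-04  2.69041092e-01]
 [ 2.69039107e-01  2.14748293e-03 -9.63126859e-01]]
```

View pics/a.png

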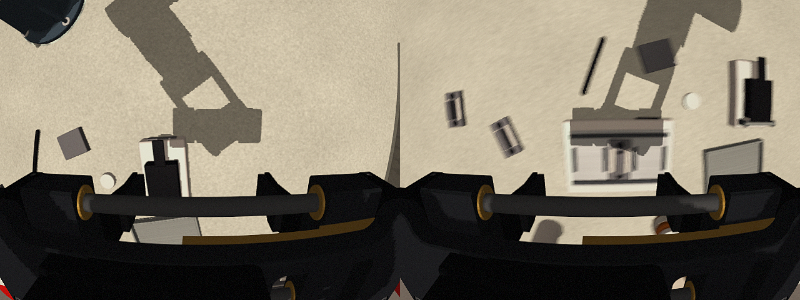

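Both views show the scene with motion blur, and the gripper covers the lower half of each frame. The plate is at about (620,155) in the right panel. The old arm area, seen in the left panel, holds no third fresh cassette. I'll settle the arm further forward and take a pair.

```bash
python3 -m pendant '[[[30,40,0],0],[[30,40,0],0],[[0,0,0],0],[[0,0,0],0]]'
python3 -c "
from h import *
snap('wrist','w3')"
python3 -m pendant '[[[-40,0,0],0],[[-40,0,0],0],[[-40,0,0],0],[[0,0,0],0],[[0,0,0],0]]'
python3 -c "
from h import *
c=snap('wrist','w4');w=load('w3');t=load('t2')
cv2.imwrite('pics/b.png',np.vstack([np.hstack([w['pixels'][:300,140:540],c['pixels'][:300,240:]]), np.hstack([t['pixels'][180:480,0:400],t['pixels'][180:480,240:]])]))"
```

```text
time: 2.68
position: [0.5752, 0.0105, 0.3439]
tool_rot: [0.706, 0.708, -0.001, -0.001]
ft_force: [-0.1, -0.8, 0.5]
grip_width: 0.0871
time: 3.35
position: [0.575, -0.1108, 0.3447]
tool_rot: [0.708, 0.707, 0.0, -0.001]
ft_force: [-0.5, -0.2, -0.1]
grip_width: 0.0871
```

View pics/b.png

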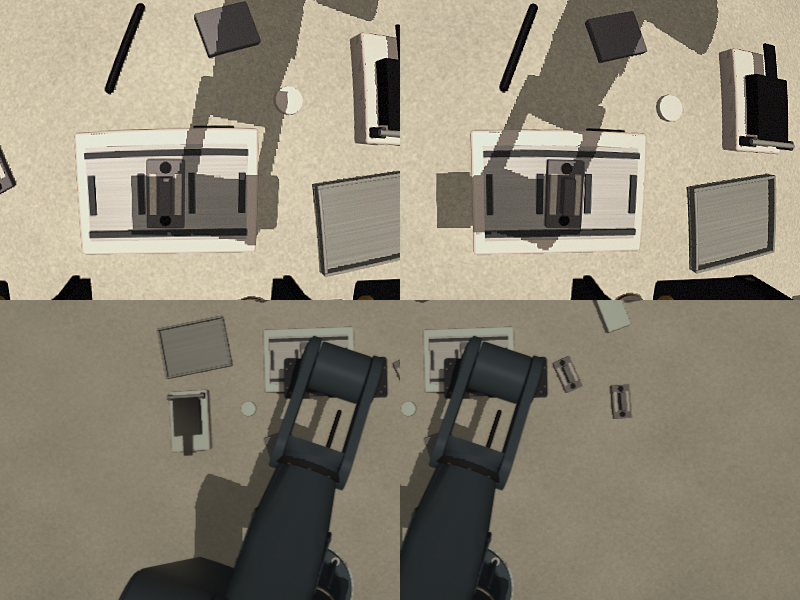

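Only two fresh cassettes are present. The wrist pair shows the four short stops at (232,195), (278,192), (331,193) and (382,193) in w3 pixels, and the finished cassette between the middle two. I'll extract the dark blobs and triangulate them.

Run:
```python
from h import *
for n,x0,x1 in (("w3",215,400),("w4",305,490)):
    g=cv2.cvtColor(load(n)["pixels"],6); roi=np.zeros_like(g); roi[128:256,x0:x1]=(g[128:256,x0:x1]<50)*255
    k,l,st,ce=cv2.connectedComponentsWithStats(roi)
    print(n,[(ce[i].round(1).tolist(),st[i][:5].tolist()) for i in range(1,k) if st[i][4]>30])
```

```text
w3 [([331.5, 151.7], [322, 149, 19, 7, 108]), ([304.9, 167.3], [300, 162, 11, 11, 99]), ([331.3, 192.6], [328, 173, 7, 40, 238]), ([381.4, 195.1], [378, 173, 8, 40, 227]), ([280.8, 194.1], [277, 175, 8, 40, 243]), ([234.5, 191.9], [233, 177, 3, 33, 42]), ([287.5, 186.4], [287, 177, 2, 19, 31]), ([303.6, 207.3], [287, 177, 36, 51, 341]), ([296.8, 211.2], [290, 205, 10, 12, 31]), ([330.5, 231.8], [253, 228, 134, 8, 690])]
w4 [([443.4, 129.8], [426, 128, 38, 4, 72]), ([340.5, 153.6], [329, 150, 23, 7, 114]), ([424.3, 153.5], [408, 151, 28, 7, 115]), ([386.7, 195.7], [385, 160, 6, 67, 163]), ([404.8, 196.3], [396, 163, 20, 64, 599]), ([419.9, 205.5], [415, 172, 9, 56, 87]), ([329.1, 194.1], [326, 174, 7, 41, 244]), ([379.1, 195.7], [376, 174, 7, 40, 243]), ([425.4, 191.3], [424, 174, 8, 39, 56]), ([469.8, 192.1], [469, 175, 3, 38, 60]), ([376.2, 232.6], [325, 229, 101, 8, 534]), ([451.2, 229.1], [430, 229, 45, 2, 47])]
```

Run:
```python
from h import *
a,b=load("w3"),load("w4")
def T(n,p,q): 
    X,m=tri([(o,d[0]) for o,d in (ray(a,[p],1),ray(b,[q],1))]); print(n,X.round(4),"miss",round(m*1e3,1))
T("stopA",(382,193),(473.5,193.5));T("stopB",(331.5,193),(428,193.5));T("stopC",(281,195),(379.5,194.5));T("stopD",(232.5,195),(329.5,194.5))
T("dot1",(304.9,167.3),(404.5,167));T("dot2",(305,232),(404.5,226))
print(plane(a,[(382,193),(331.5,193),(281,195),(232.5,195)],.036,1).round(4)); print(plane(b,[(473.5,193.5),(428,193.5),(379.5,194.5),(329.5,194.5)],.036,1).round(4))
print("dots",plane(a,[(304.9,167.3),(305,232)],.044,1).round(4),plane(b,[(404.5,165),(404.5,222)],.044,1).round(4))
print("bands",plane(a,[(331,152.5),(331,231.8)],.036,1).round(4),plane(b,[(400,153.5),(376,232.6)],.036,1).round(4))
```

```text
stopA [0.564  0.0858 0.0381] miss 0.7
stopB [0.5655 0.0243 0.0354] miss 0.2
stopC [ 0.5681 -0.0374  0.0335] miss 0.2
stopD [ 0.5683 -0.099   0.0309] miss 0.4
dot1 [ 0.5336 -0.0077  0.0371] miss 0.6
dot2 [ 0.607  -0.0077  0.0515] miss 3.4
[[ 0.565   0.0862  0.036 ]
 [ 0.5656  0.0243  0.036 ]
 [ 0.5679 -0.0371  0.036 ]
 [ 0.5672 -0.0978  0.036 ]]
[[ 0.5636  0.0867  0.036 ]
 [ 0.5653  0.0241  0.036 ]
 [ 0.5676 -0.0378  0.036 ]
 [ 0.5679 -0.0991  0.036 ]]
dots [[ 0.5337 -0.0074  0.044 ]
 [ 0.6124 -0.0078  0.044 ]] [[ 0.53   -0.0094  0.044 ]
 [ 0.6002 -0.0065  0.044 ]]
bands [[0.5164 0.0234 0.036 ]
 [0.6141 0.0241 0.036 ]] [[ 0.5166 -0.0136  0.036 ]
 [ 0.6158 -0.0406  0.036 ]]
```

```bash
python3 -c "
from h import *
go([.566,-.0073,.070],91.2)"
```

```text
turn -1.2 (alt 178.8; q6 -1.95) shift x 103.2 y -7.0 z 274.7
```

```bash
python3 -m pendant '[[[0,0,0],-1.2],[[35,-2,0],0],[[35,-2,40],0],[[33,-3,40],0],[[0,0,50],0],[[0,0,50],0],[[0,0,30],0],[[0,0,0],0]]' 50
python3 -c "
from h import *
c=snap('side','s1'); go([.566,-.0073,.070],91.2)
c=snap('wrist','w5')
s=load('s1'); cv2.imwrite('pics/c.png',np.hstack([cv2.resize(s['pixels'][200:350,220:420],(400,300)),c['pixels'][150:450,120:520]]))"
```

```text
time: 4.4
position: [0.5649, -0.007, 0.1324]
tool_rot: [0.699, 0.715, -0.002, -0.002]
ft_force: [0.3, 0.7, 0.2]
grip_width: 0.0502
turn 0.1 (alt -179.9; q6 -1.80) shift x 0.2 y -0.4 z 64.2
```

View pics/c.png

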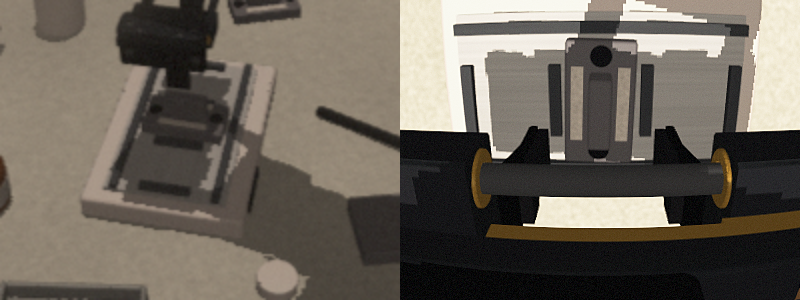

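The left half shows the gripper over the plate. In the right half the fin (600,110) is centred between the fingers (540 and 665) and aligned with the stops, so I'll descend and grip.

```bash
python3 -m pendant '[[[0,0,32],0],[[0,0,32],0],[[0,0,0],0],[[0,0,0],0]]' && python3 -m pendant '[[[0,0,0],0],[[0,0,0],0],[[0,0,0],0],[[0,0,0],0]]' 0 30 && python3 -m pendant '[[[0,0,-40],0],[[0,0,-50],0],[[0,0,-50],0],[[0,0,-50],0],[[0,0,0],0],[[0,0,0],0]]'
python3 -c "
from h import *
snap('top','t3');c=snap('wrist','w6'); go([.602,.281,.25],91.2)"
```

```text
time: 5.0
position: [0.5682, -0.0085, 0.0725]
tool_rot: [0.7, 0.714, 0.001, 0.002]
ft_force: [-0.3, -0.7, 0.4]
grip_width: 0.0498
time: 5.5
position: [0.5668, -0.0083, 0.0707]
tool_rot: [0.7, 0.714, 0.0, 0.0]
ft_force: [-0.2, -0.4, -0.5]
grip_width: 0.0178
time: 6.25
position: [0.5657, -0.0081, 0.2597]
tool_rot: [0.7, 0.714, -0.001, -0.001]
ft_force: [0.4, 0.0, -1.6]
grip_width: 0.0141
turn -0.0 (alt 180.0; q6 -1.80) shift x 288.2 y 42.8 z 8.5
```

Gripped: the width reads 14.1 mm, matching the fin. Now two wrist views of the tray on the way.

```bash
python3 -m pendant '[[[50,10,-20],0],[[50,10,-20],0],[[50,10,-20],0],[[50,10,-20],0],[[0,0,0],0],[[0,0,0],0]]'
python3 -c "
from h import *
snap('wrist','w7')"
python3 -m pendant '[[[50,0,0],0],[[50,0,0],0],[[0,0,0],0],[[0,0,0],0]]'
python3 -c "
from h import *
c=snap('wrist','w8');a=load('w7')
cv2.imwrite('pics/d.png',np.vstack([np.hstack([a['pixels'][:300,220:620],c['pixels'][:300,120:520]])]))"
```

```text
time: 7.1
position: [0.6016, 0.1922, 0.3382]
tool_rot: [0.7, 0.715, -0.002, -0.001]
ft_force: [-0.8, -1.0, -1.6]
grip_width: 0.0138
time: 7.65
position: [0.6003, 0.2908, 0.3393]
tool_rot: [0.7, 0.714, -0.001, -0.0]
ft_force: [-1.1, -0.8, -1.4]
grip_width: 0.0135
```

View pics/d.png

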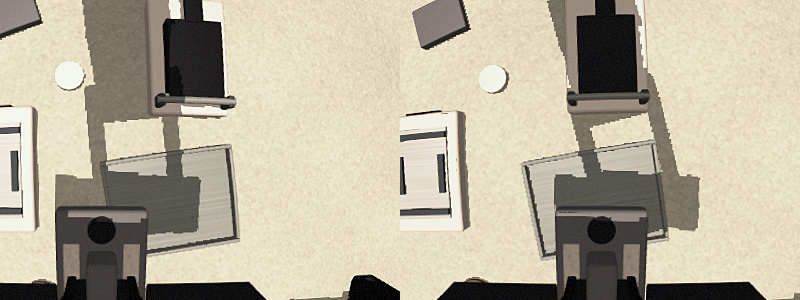

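The tray rim corners are clear in both views (w8: (243,163), (375,142), (387,240), (261,260)). The hinge rod is at about (288..369, 97). The held cassette shows upright and level at the bottom. Triangulating.

Run:
```python
from h import *
a,b=load("w7"),load("w8")
def T(n,p,q): 
    X,m=tri([(o,d[0]) for o,d in (ray(a,[p],1),ray(b,[q],1))]); print(n,X.round(4),"miss",round(m*1e3,1)); return X
A=T("nl",(323,162),(243,163));B=T("nr",(451,145),(375,142));C=T("fr",(459,240),(387,240))
D=plane(b,[(261,260)],.022,1)[0]; P=plane(b,[(243,163),(375,142),(387,240),(261,260)],.022,1); print(P.round(4),P.mean(0).round(4))
for i in range(4): d=P[(i+1)%4]-P[i]; print(np.linalg.norm(d).round(4),np.degrees(np.arctan2(d[1],d[0])).round(1))
T("hl",(378,99),(288,97));T("hr",(456,102),(369,97))
```

```text
nl [0.5545 0.1942 0.0245] miss 0.5
nr [0.5259 0.3563 0.0196] miss 1.0
fr [0.649  0.3767 0.0248] miss 0.9
[[0.5552 0.1937 0.022 ]
 [0.5268 0.356  0.022 ]
 [0.6507 0.3773 0.022 ]
 [0.681  0.2145 0.022 ]] [0.6034 0.2854 0.022 ]
0.1647 99.9
0.1257 9.8
0.1656 -79.5
0.1274 -170.6
hl [0.4789 0.2529 0.0652] miss 0.1
hr [0.4769 0.3406 0.0744] miss 0.9
```

```bash
python3 -c "
from h import *
go([.6034,.2854,.0465],99.9)"
```

```text
turn -8.8 (alt 171.2; q6 -1.31) shift x -5.5 y 2.0 z 293.2
```

```bash
python3 -m pendant '[[[0,0,0],-8.8],[[-5.5,2,50],0],[[0,0,60],0],[[0,0,60],0],[[0,0,50],0],[[0,0,0],0],[[0,0,0],0]]' && python3 -c "
from h import *
go([.6034,.2854,.0465],99.9)"
```

```text
time: 8.57
position: [0.6052, 0.2868, 0.1225]
tool_rot: [0.643, 0.766, 0.001, 0.001]
ft_force: [1.3, 0.4, 0.0]
grip_width: 0.0137
turn 0.0 (alt -180.0; q6 -1.47) shift x -1.0 y -2.0 z 76.0
```

```bash
python3 -m pendant '[[[0,-1,40],0],[[0,0,26],0],[[0,0,8],0],[[0,0,1],0],[[0,0,0],0],[[0,0,0],0]]'; python3 -m pendant '[[[0,0,0],0],[[0,0,0],0],[[0,0,-10],0],[[0,0,-40],0],[[0,0,-60],0],[[0,0,-60],0],[[0,-40,-60],0],[[0,-40,-20],0]]' 34; python3 -m pendant '[[[0,0,0],0],[[0,0,0],0]]'
python3 -c "
from h import *
snap('wrist','w9');snap('top','t4')
a=load('w9');t=load('t4')
cv2.imwrite('pics/e.png',np.hstack([a['pixels'][:400,120:520],cv2.resize(t['pixels'][180:380,130:330],(400,400))]))"
```

```text
time: 9.32
position: [0.6047, 0.2874, 0.0538]
tool_rot: [0.643, 0.766, 0.002, 0.002]
ft_force: [-7.7, -3.0, 20.7]
grip_width: 0.0139
time: 10.32
position: [0.5304, 0.2747, 0.2921]
tool_rot: [0.643, 0.766, 0.003, 0.002]
ft_force: [0.1, -0.2, -0.1]
grip_width: 0.034
time: 10.58
position: [0.5294, 0.2744, 0.2879]
tool_rot: [0.643, 0.766, 0.0, 0.0]
ft_force: [-0.3, -0.3, 0.1]
grip_width: 0.0339
```

View pics/e.png

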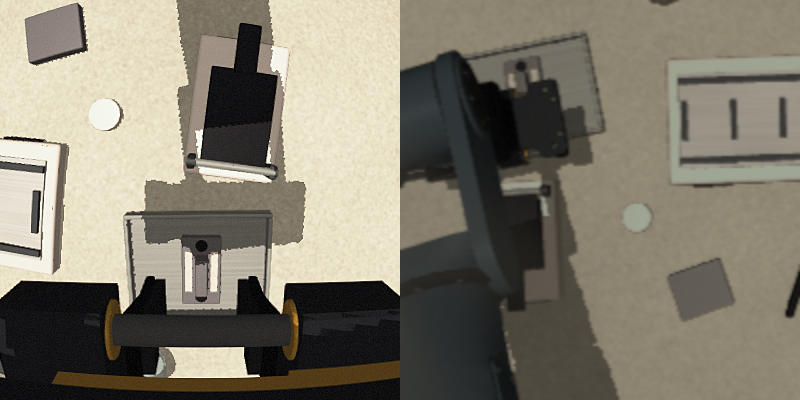

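The finished cassette lies inside the tray (201,270), apparently flat. Contact came about 8 mm higher than expected, so I'll check its flatness later. Now to the fresh cassettes.

```bash
python3 -m pendant '[[[0,0,-20],10],[[-55,4,-20],0],[[-55,4,-10],0],[[-55,4,0],0],[[-55,4,0],0],[[-55,4,0],0],[[-55,4,0],0],[[-55,4,0],0]]' 50 >/dev/null; python3 -m pendant '[[[-50,4,0],0],[[-50,4,0],0],[[0,0,0],0],[[0,0,0],0]]'
python3 -c "
from h import *
snap('wrist','w10')
snap('side','s2')"
python3 -m pendant '[[[-50,0,0],0],[[-50,0,0],0],[[0,0,0],0],[[0,0,0],0]]'
python3 -c "
from h import *
c=snap('wrist','w11');a=load('w10');s=load('s2')
cv2.imwrite('pics/f.png',np.vstack([np.hstack([a['pixels'][:300,:400],c['pixels'][:300,120:520]]),np.hstack([s['pixels'][300:450,180:380].repeat(2,0).repeat(2,1),s['pixels'][150:300,260:460].repeat(2,0).repeat(2,1)])]))"
```

```text
time: 12.18
position: [0.5647, -0.2108, 0.3362]
tool_rot: [0.708, 0.707, -0.0, -0.001]
ft_force: [-0.1, -0.4, 0.5]
grip_width: 0.0501
time: 12.78
position: [0.5648, -0.3092, 0.3373]
tool_rot: [0.707, 0.707, 0.0, -0.001]
ft_force: [0.0, -0.4, -0.4]
grip_width: 0.0501
```

View pics/f.png

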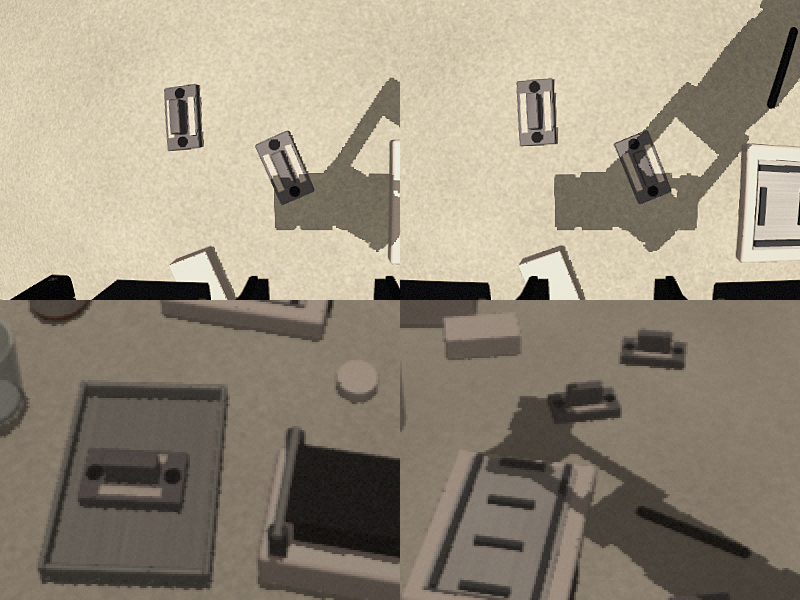

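The side view confirms the finished cassette lies flat in the tray. Both fresh cassettes show their dark end dots: F1 in w10 at (275,144) and (294,191), F2 at (180,93) and (183,142).

Run:
```python
from h import *
a,b=load("w10"),load("w11")
def T(n,p,q): 
    X,m=tri([(o,d[0]) for o,d in (ray(a,[p],1),ray(b,[q],1))]); print(n,X.round(4),"miss",round(m*1e3,1)); return X
for n,L in (("F1",[((275,144),(353,144)),((294,191),(373,191))]),("F2",[((180,93),(257,86)),((183,142),(257,137))])):
    X=[T(n,*l) for l in L]; d=X[1]-X[0]; print(((X[0]+X[1])/2).round(4),np.linalg.norm(d).round(4),"yaw",np.degrees(np.arctan2(d[1],d[0])).round(1))
    Q=np.array([plane(w,[l[i] for l in L],.014,1) for i,w in ((0,a),(1,b))]).mean(0); d=Q[1]-Q[0]; print("z14:",Q.mean(0).round(4),np.degrees(np.arctan2(d[1],d[0])).round(1))
go([.521,-.252,.12],112)
```

```text
F1 [ 0.4959 -0.2672  0.0022] miss 0.5
F1 [ 0.5543 -0.2427  0.0177] miss 0.2
[ 0.5251 -0.255   0.0099] 0.0652 yaw 22.8
z14: [ 0.5253 -0.2548  0.014 ] 22.5
F2 [ 0.4242 -0.3848  0.0253] miss 0.5
F2 [ 0.4869 -0.3879  0.0095] miss 0.4
[ 0.4555 -0.3863  0.0174] 0.0648 yaw -2.8
z14: [ 0.4547 -0.3873  0.014 ] 1.2
turn -21.9 (alt 158.1; q6 -2.25) shift x 69.1 y -19.4 z 217.5
```

```bash
python3 -m pendant '[[[0,0,0],-10.7],[[0,0,0],-10.7],[[0,0,0],-1.1],[[0,0,0],0]]' >/dev/null; python3 -c "
from h import *
go([.5252,-.2549,.12],112.5)"
```

```text
turn -0.1 (alt 179.9; q6 -2.64) shift x 65.7 y -15.8 z 217.8
```

```bash
python3 -m pendant '[[[33,-8,40],0],[[33,-8,40],0],[[0,0,50],0],[[0,0,50],0],[[0,0,38],0],[[0,0,0],0],[[0,0,0],0]]'; python3 -c "
from h import *
go([.5252,-.2549,.0405],112.5)
c=snap('wrist','w12');cv2.imwrite('pics/g.png',c['pixels'][150:450,120:520])"
```

```text
time: 14.2
position: [0.5257, -0.2564, 0.1208]
tool_rot: [0.556, 0.831, -0.0, 0.001]
ft_force: [-0.1, 0.7, -0.1]
grip_width: 0.05
turn -0.0 (alt 180.0; q6 -2.61) shift x 1.5 y 0.1 z 80.3
```

View pics/g.png

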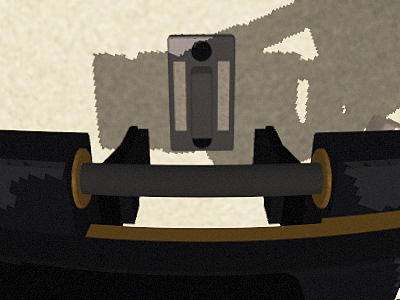

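The fin (201,100) is centred between the fingers and parallel to them, so I'll grip.

```bash
python3 -m pendant '[[[1,0,45],0],[[0,0,35],0],[[0,0,0],0],[[0,0,0],0]]' && python3 -m pendant '[[[0,0,0],0],[[0,0,0],0],[[0,0,0],0],[[0,0,0],0],[[0,0,0],0]]' 0 35 && python3 -m pendant '[[[0,0,-30],0],[[0,0,-40],0],[[0,0,-50],10.7],[[0,0,-10],10.6],[[0,0,0],0],[[0,0,0],0]]'
python3 -c "
from h import *
go([.567,-.0684,.071],91.2)"
```

```text
time: 14.75
position: [0.5257, -0.2559, 0.0416]
tool_rot: [0.556, 0.831, -0.0, 0.002]
ft_force: [-0.1, 0.1, 0.2]
grip_width: 0.05
time: 15.38
position: [0.5245, -0.2551, 0.0397]
tool_rot: [0.556, 0.831, -0.0, 0.0]
ft_force: [-0.4, -0.7, 2.0]
grip_width: 0.0135
time: 16.12
position: [0.5236, -0.2544, 0.1684]
tool_rot: [0.699, 0.715, -0.0, -0.001]
ft_force: [0.0, -0.8, -0.4]
grip_width: 0.0136
turn 0.1 (alt -179.9; q6 -2.24) shift x 185.0 y 47.3 z 97.4
```

```bash
python3 -m pendant '[[[50,12,0],0],[[50,12,0],0],[[50,12,0],0],[[35,11,20],0],[[0,0,10],0],[[0,0,0],0],[[0,0,0],0]]'
python3 -c "
from h import *
go([.567,-.0684,.071],91.2)
c=snap('wrist','w13');cv2.imwrite('pics/h.png',c['pixels'][100:450,120:520])"
```

```text
time: 17.0
position: [0.5675, -0.0702, 0.1394]
tool_rot: [0.7, 0.714, -0.0, -0.0]
ft_force: [0.5, 0.1, -1.0]
grip_width: 0.014
turn -0.1 (alt 179.9; q6 -1.91) shift x 1.9 y -0.4 z 68.4
```

View pics/h.png

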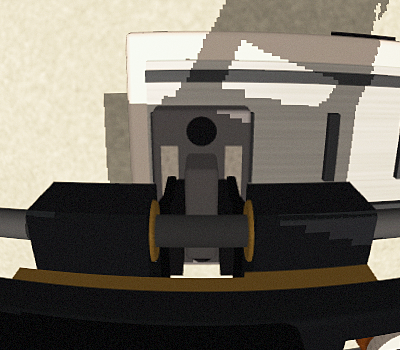

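The held cassette is square to the plate. I'll check its fore-aft offset in the grip from the front dot (321,230) and the front edge (321,207).

```bash
python3 -c "
from h import *
c=load('w13');z=.1394-.0397+.014
print(plane(c,[(321,230),(321,207),(271,220),(373,220)],z,1).round(4),robot.get_obs()['position'])"
```

```text
[[ 0.5349 -0.07    0.1137]
 [ 0.5242 -0.0702  0.1137]
 [ 0.5306 -0.093   0.1137]
 [ 0.5297 -0.0464  0.1137]] [ 0.56765426 -0.0703399   0.13970109]
```

```bash
python3 -m pendant '[[[1.7,0,30],0],[[0,0,20],0],[[0,0,12],0],[[0,0,4],0],[[0,0,0],0],[[0,0,0],0]]'; python3 -c "
from h import *
go([.567,-.0684,.070],91.2)"
```

```text
time: 17.8
position: [0.568, -0.0675, 0.0743]
tool_rot: [0.7, 0.714, 0.0, 0.001]
ft_force: [-0.0, -0.0, -0.7]
grip_width: 0.0131
turn -0.0 (alt 180.0; q6 -1.91) shift x -0.9 y -1.0 z 4.3
```

```bash
python3 -m pendant '[[[-0.7,-0.7,1.5],0],[[0,0,1.5],0],[[0,0,1],0],[[0,0,0],0],[[0,0,0],0]]'; python3 -c "
from h import *
go([.567,-.0684,.070],91.2)"
```

```text
time: 18.42
position: [0.5668, -0.068, 0.0697]
tool_rot: [0.7, 0.714, 0.0, 0.0]
ft_force: [-0.3, 0.4, 2.5]
grip_width: 0.0141
turn -0.0 (alt 180.0; q6 -1.91) shift x -0.4 y 0.2 z -0.3
```

Contact came at the expected height, so it is seated. Release and return to look at F2.

```bash
python3 -m pendant '[[[0,0,0],0],[[0,0,0],0],[[0,0,-10],0],[[0,0,-40],0],[[0,0,-60],0],[[0,0,-60],0],[[-55,-4,-60],1.2],[[-55,-4,-40],0]]' 32; python3 -m pendant '[[[-55,0,0],0],[[-55,0,0],0],[[-40,0,0],0],[[0,0,0],0],[[0,0,0],0]]' 50
python3 -c "
from h import *
snap('wrist','w14')"
python3 -m pendant '[[[-40,0,0],0],[[-40,0,0],0],[[0,0,0],0],[[0,0,0],0]]'
python3 -c "
from h import *
c=snap('wrist','w15');a=load('w14');t=snap('top','t5')
cv2.imwrite('pics/i.png',np.hstack([a['pixels'][:300,100:],c['pixels'][:300,200:460]]))"
```

```text
time: 19.42
position: [0.5612, -0.1608, 0.3257]
tool_rot: [0.706, 0.708, 0.001, 0.002]
ft_force: [0.5, -0.4, -0.0]
grip_width: 0.0319
time: 20.05
position: [0.5605, -0.3101, 0.3224]
tool_rot: [0.707, 0.707, 0.0, -0.0]
ft_force: [-0.0, -0.3, -0.3]
grip_width: 0.0501
time: 20.6
position: [0.561, -0.3889, 0.3222]
tool_rot: [0.707, 0.707, 0.0, -0.001]
ft_force: [0.3, 0.5, -0.1]
grip_width: 0.0501
```

View pics/i.png

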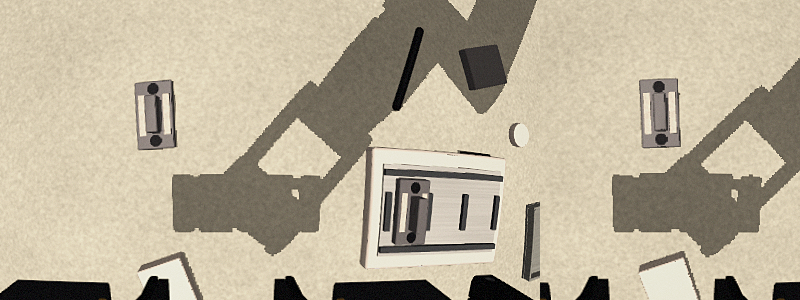

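F1 sits between the stops of seat c. F2 has its dots at w14 (253,89), (255,139) and w15 (319,86), (320,139).

Run:
```python
from h import *
a,b=load("w14"),load("w15")
L=[((253,89),(319,86)),((255,139),(320,139))]
X=[tri([(o,d[0]) for o,d in (ray(a,[p],1),ray(b,[q],1))]) for p,q in L]; print(X)
Q=np.array([plane(w,[l[i] for l in L],.014,1) for i,w in ((0,a),(1,b))]); print(Q.round(4)); Q=Q.mean(0);d=Q[1]-Q[0];y=np.degrees(np.arctan2(d[1],d[0])); print(Q.mean(0),y)
P=Q.mean(0);P[2]=.12; go(P,90+y)
```

```text
[(array([ 0.42279988, -0.38993345,  0.01367502]), np.float64(0.0005506501579168462)), (array([ 0.48563155, -0.38871186,  0.00964476]), np.float64(0.0009175939612643275))]
[[[ 0.4234 -0.3898  0.014 ]
  [ 0.4847 -0.3879  0.014 ]]

 [[ 0.4223 -0.3899  0.014 ]
  [ 0.4866 -0.3887  0.014 ]]]
[ 0.45424743 -0.38911258  0.014     ] 1.4303959088031715
turn -1.3 (alt 178.7; q6 -2.34) shift x 2.3 y -106.8 z 202.5
```

```bash
python3 -m pendant '[[[0,0,0],-1.3],[[1,-53,30],0],[[1,-54,30],0],[[0,0,50],0],[[0,0,50],0],[[0,0,40],0],[[0,0,0],0],[[0,0,0],0]]'; python3 -c "
from h import *
go([.4542,-.3891,.0395],91.4)
c=snap('wrist','w16');g=cv2.cvtColor(c['pixels'],6)
cv2.imwrite('pics/j.png',c['pixels'][150:450,120:520])"
```

```text
time: 21.7
position: [0.4547, -0.3917, 0.1237]
tool_rot: [0.699, 0.715, -0.0, 0.001]
ft_force: [-0.3, -0.1, 0.6]
grip_width: 0.0501
turn -0.1 (alt 179.9; q6 -2.49) shift x 2.6 y -0.5 z 84.2
```

View pics/j.png

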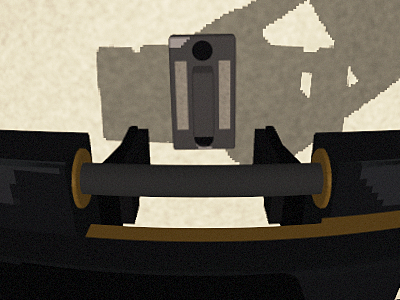

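The fin (202,100) is centred between the fingers, so I'll grip and lift.

```bash
python3 -m pendant '[[[1,0,48],0],[[0,0,36],0],[[0,0,0],0],[[0,0,0],0]]' && python3 -m pendant '[[[0,0,0],0],[[0,0,0],0],[[0,0,0],0],[[0,0,0],0],[[0,0,0],0]]' 0 35 && python3 -m pendant '[[[0,0,-30],0],[[0,0,-40],0],[[0,0,-50],0],[[0,0,-10],0],[[0,0,0],0],[[0,0,0],0]]'
python3 -c "
from h import *
go([.5645,.0556,.071],91.2)"
```

```text
time: 22.25
position: [0.455, -0.3914, 0.0405]
tool_rot: [0.699, 0.715, -0.0, 0.002]
ft_force: [0.5, -0.8, 0.1]
grip_width: 0.0501
time: 22.88
position: [0.4538, -0.3902, 0.0384]
tool_rot: [0.699, 0.715, -0.0, 0.0]
ft_force: [-0.4, 0.2, 2.1]
grip_width: 0.0136
time: 23.62
position: [0.4529, -0.389, 0.1664]
tool_rot: [0.699, 0.715, 0.0, -0.002]
ft_force: [0.5, 0.1, -1.1]
grip_width: 0.0138
turn 0.1 (alt -179.9; q6 -2.49) shift x 442.2 y 120.9 z 95.4
```

```bash
python3 -m pendant '[[[49,13,0],0],[[49,13,0],0],[[49,14,0],0],[[49,13,0],0],[[49,14,0],0],[[49,13,0],0],[[49,14,0],0],[[49,13,0],0]]' >/dev/null; python3 -m pendant '[[[49,13,15],0],[[0,0,10],0],[[0,0,0],0],[[0,0,0],0]]'
python3 -c "
from h import *
go([.5645,.0556,.0685],91.2)
c=snap('wrist','w17');cv2.imwrite('pics/k.png',c['pixels'][100:450,120:520])
z=robot.get_obs()['position'][2]-.0384+.014
print(plane(c,[(321,230),(321,207)],z,1).round(4),robot.get_obs()['grip_width'])"
```

```text
time: 25.12
position: [0.5636, 0.0522, 0.1428]
tool_rot: [0.7, 0.714, -0.0, -0.0]
ft_force: [-0.1, -0.6, -1.0]
grip_width: 0.0139
turn -0.0 (alt 180.0; q6 -1.70) shift x 3.4 y 1.0 z 74.3
[[0.5305 0.0523 0.1188]
 [0.52   0.0521 0.1188]] 0.013643149152182316
```

View pics/k.png

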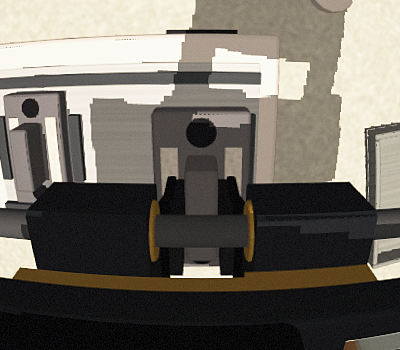

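The held cassette is straight and centred (dot at (321,231)), with seat c on the left and seat b empty. Lower.

```bash
python3 -m pendant '[[[3,1,34],0],[[0,0,22],0],[[0,0,12],0],[[0,0,2],0],[[0,0,0],0],[[0,0,0],0]]'; python3 -c "
from h import *
go([.5645,.0556,.0685],91.2)"
```

```text
time: 25.92
position: [0.5654, 0.0563, 0.0741]
tool_rot: [0.699, 0.715, 0.001, 0.001]
ft_force: [0.4, -0.6, -0.3]
grip_width: 0.0137
turn 0.1 (alt -179.9; q6 -1.69) shift x -0.7 y -1.0 z 5.6
```

```bash
python3 -m pendant '[[[-0.5,-0.7,2],0],[[0,0,2],0],[[0,0,1.5],0],[[0,0,0],0],[[0,0,0],0]]'; python3 -c "
from h import *
go([.5645,.0556,.0685],91.2)"
```

```text
time: 26.55
position: [0.5641, 0.056, 0.0684]
tool_rot: [0.699, 0.715, 0.0, 0.0]
ft_force: [-2.3, 1.1, 5.7]
grip_width: 0.0136
turn 0.1 (alt -179.9; q6 -1.69) shift x -0.4 y 0.4 z -0.1
```

```bash
python3 -m pendant '[[[0,0,0],0],[[0,0,0],0],[[0,0,-10],0],[[0,0,-40],0],[[0,0,-60],0],[[0,0,-60],0],[[40,0,-60],1.2],[[40,-20,-40],0]]' 32; python3 -m pendant '[[[40,-20,0],0],[[40,-20,0],0],[[40,0,0],0],[[0,0,0],0],[[0,0,0],0],[[0,0,0],0]]' 45
python3 -c "
from h import *
snap('wrist','w18')"
python3 -m pendant '[[[40,0,0],0],[[40,0,0],0],[[0,0,0],0],[[0,0,0],0]]'
python3 -c "
from h import *
c=snap('wrist','w19');a=load('w18')
cv2.imwrite('pics/l.png',np.hstack([a['pixels'][:300,80:560],c['pixels'][:300,220:540]]))"
```

```text
time: 27.55
position: [0.5446, 0.1309, 0.3332]
tool_rot: [0.707, 0.707, 0.002, 0.002]
ft_force: [0.3, -0.3, -0.4]
grip_width: 0.032
time: 28.3
position: [0.5033, 0.2495, 0.3298]
tool_rot: [0.707, 0.707, -0.0, 0.0]
ft_force: [-0.6, 0.7, -0.1]
grip_width: 0.0449
time: 28.85
position: [0.5031, 0.3295, 0.3295]
tool_rot: [0.707, 0.707, -0.001, 0.0]
ft_force: [-0.0, -0.2, 1.3]
grip_width: 0.045
```

View pics/l.png

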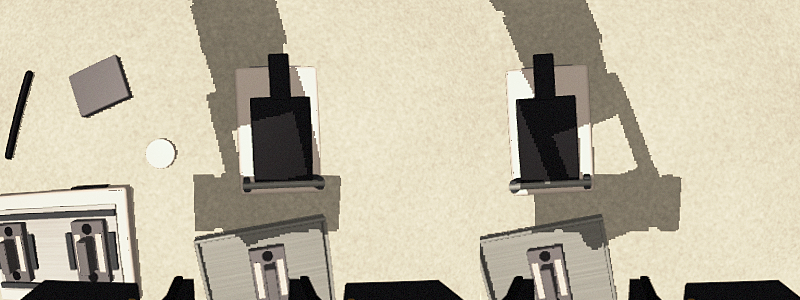

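Both fresh cassettes lie between their stops, seen at left in w18 at (95,250) and (175,250). The guard's tab runs from about (358,54) to (359,97) and the hinge rod is at row ~183. I'll measure its edges by thresholding the dark pixels.

Run:
```python
from h import *
a,b=load("w18"),load("w19"); E=[]
for w,x0,x1 in((a,310,410),(b,240,345)):
    g=cv2.cvtColor(w["pixels"],6)[:,x0:x1]; m=g<45
    r=[]
    for y in (62,75,88,105,125,150,170): i=np.flatnonzero(m[y]); r.append((y,i.min()+x0,i.max()+x0+1,len(i)))
    col=[ (x,np.flatnonzero(m[:,x-x0]).min()) for x in range(r[1][1]+4,r[1][2]-3,4)]
    print(r,col); E.append(r)
def T(p,q):
    X,m=tri([(o,d[0]) for o,d in (ray(a,[p],1),ray(b,[q],1))]); return X.round(4),round(m*1e3,1)
for i in range(4): 
    for k in (1,2): print(E[0][i][0],"LR"[k-1],*T((E[0][i][k],E[0][i][0]),(E[1][i][k],E[1][i][0])))
print("tabend",*T((358,54),(284,54)),"cov",*T((330,98),(257,99)),*T((390,96),(317,97)),"hinge",*T((327,184),(255,186)),*T((399,182),(328,182)))
for w in(a,b): 
    for i,r in enumerate(E[0] if w is a else E[1]): 
        P=plane(w,[((r[1]+r[2])/2,r[0])],.072,1)[0]; print(r[0],P.round(4))
```

```text
[(62, np.int64(348), np.int64(368), 20), (75, np.int64(349), np.int64(369), 20), (88, np.int64(350), np.int64(370), 20), (105, np.int64(330), np.int64(390), 60), (125, np.int64(331), np.int64(391), 50), (150, np.int64(333), np.int64(392), 52), (170, np.int64(334), np.int64(392), 57)] [(353, np.int64(54)), (357, np.int64(54)), (361, np.int64(54)), (365, np.int64(54))]
[(62, np.int64(273), np.int64(294), 21), (75, np.int64(274), np.int64(294), 20), (88, np.int64(275), np.int64(295), 20), (105, np.int64(257), np.int64(316), 59), (125, np.int64(257), np.int64(317), 57), (150, np.int64(259), np.int64(318), 47), (170, np.int64(261), np.int64(319), 48)] [(278, np.int64(54)), (282, np.int64(54)), (286, np.int64(54)), (290, np.int64(53))]
62 L [0.344  0.279  0.0687] 0.5
62 R [0.3428 0.3011 0.0633] 0.2
75 L [0.3585 0.2801 0.0681] 0.4
75 R [0.3585 0.3015 0.0682] 0.2
88 L [0.3729 0.2812 0.0678] 0.4
88 R [0.3729 0.3026 0.068 ] 0.2
105 L [0.3905 0.2601 0.059 ] 0.8
105 R [0.391  0.3248 0.0654] 0.7
tabend [0.3337 0.2903 0.0636] 0.1 cov [0.3831 0.2601 0.0587] 0.3 [0.3809 0.3258 0.0601] 1.3 hinge [0.4791 0.2569 0.0622] 0.6 [0.476  0.3379 0.0587] 0.3
62 [0.3449 0.2894 0.072 ]
75 [0.3593 0.2904 0.072 ]
88 [0.3736 0.2914 0.072 ]
105 [0.392  0.2914 0.072 ]
125 [0.4136 0.2926 0.072 ]
150 [0.4403 0.2944 0.072 ]
170 [0.4619 0.2953 0.072 ]
62 [0.3446 0.2906 0.072 ]
75 [0.3591 0.2912 0.072 ]
88 [0.3734 0.2923 0.072 ]
105 [0.3919 0.2939 0.072 ]
125 [0.4134 0.2943 0.072 ]
150 [0.4402 0.2957 0.072 ]
170 [0.4617 0.2971 0.072 ]
```

Tab height is ≈0.068–0.070 m and its width 21.7 mm, both matching the text. The grip point is ≈(0.351, 0.290), the hinge ≈(0.478, 0.297) and the box yaw ≈2.8°, which puts the button at ≈(0.418, 0.294).

```bash
python3 -c "
from h import *
go([.351,.2905,.13],92.8)"
python3 -m pendant '[[[0,0,0],-2.8],[[0,0,0],0]]' >/dev/null;python3 -c "
from h import *
go([.351,.2905,.13],92.8)"
```

```text
turn -2.8 (alt 177.2; q6 -1.18) shift x -31.3 y -153.8 z 199.6
turn -0.0 (alt 180.0; q6 -1.22) shift x -31.3 y -153.9 z 199.9
```

```bash
python3 -m pendant '[[[-10,-51,10],0],[[-10,-51,20],0],[[-11,-52,30],0],[[0,0,50],0],[[0,0,50],0],[[0,0,40],0],[[0,0,0],0],[[0,0,0],0]]';python3 -c "
from h import *
go([.351,.2905,.073],92.8)
c=snap('wrist','w20');g=cv2.cvtColor(c['pixels'],6)
for y in (200,220,240,260,280): print(y,''.join('#' if v<45 else '.' for v in g[y,200:440:4]))
"
```

```text
time: 30.15
position: [0.3517, 0.292, 0.1308]
tool_rot: [0.689, 0.724, 0.001, 0.0]
ft_force: [0.5, -0.3, -0.3]
grip_width: 0.0454
turn 0.0 (alt -180.0; q6 -1.17) shift x -1.4 y -0.8 z 57.8
200 ............................................................
220 ............................................................
240 ............................................................
260 .........................#########..........................
280 ..............#####......#########.........#####............
```

```bash
python3 -m pendant '[[[-1.4,-0.8,35],0],[[0,0,23],0],[[0,0,0],0],[[0,0,0],0]]'; python3 -m pendant '[[[0,0,0],0],[[0,0,0],0],[[0,0,0],0],[[0,0,0],0]]' 0 10
```

```text
time: 30.7
position: [0.3511, 0.2909, 0.0732]
tool_rot: [0.689, 0.725, 0.001, 0.001]
ft_force: [1.0, 0.4, 0.7]
grip_width: 0.045
time: 31.2
position: [0.3502, 0.2892, 0.0721]
tool_rot: [0.688, 0.725, -0.001, 0.001]
ft_force: [2.0, -7.4, 3.8]
grip_width: 0.0215
```

```bash
python3 -m pendant '[[[0,1.4,-19],0],[[0,4.3,-18.5],0],[[0,6.9,-17.7],0],[[0,9.6,-16.5],0],[[0,0,0],0]]'; python3 -c "
from h import *
snap('side','s3');s=load('s3');print(s['pixels'].shape)"
```

```text
time: 31.82
position: [0.3717, 0.2902, 0.1442]
tool_rot: [0.689, 0.725, -0.001, 0.0]
ft_force: [0.4, -4.7, -0.0]
grip_width: 0.0217
(480, 640, 3)
```

```bash
python3 -m pendant '[[[0,11.9,-14.9],0],[[0,14,-12.9],0],[[0,15.7,-10.7],0],[[0,17.2,-8.2],0],[[0,0,0],0]]';python3 -m pendant '[[[0,18.2,-5.5],0],[[0,18.8,-2.8],0],[[0,19,0.1],0],[[0,18.9,2.9],0],[[0,18.1,5.7],0],[[0,0,0],0],[[0,0,0],0]]'
```

```text
time: 32.5
position: [0.4317, 0.2932, 0.1904]
tool_rot: [0.689, 0.725, -0.001, 0.001]
ft_force: [-0.6, -5.2, 2.3]
grip_width: 0.0217
time: 33.38
position: [0.5222, 0.2978, 0.1882]
tool_rot: [0.689, 0.725, -0.003, -0.0]
ft_force: [-1.5, -6.7, -5.3]
grip_width: 0.0218
```

```bash
python3 -m pendant '[[[0,0,0],0],[[0,0,0],0],[[0,0,0],0],[[0,0,-20],0],[[0,0,-50],0],[[0,-40,-50],0],[[0,-40,0],0],[[0,0,0],0]]' 50;python3 -c "
from h import *
s=snap('side','s4');c=snap('wrist','w21')
go([.418,.2937,.14],92.8)
cv2.imwrite('pics/m.png',np.hstack([cv2.resize(s['pixels'][270:470,220:460],(480,400)),cv2.resize(c['pixels'][100:420,160:480],(320,320))[:400].copy() if 0 else cv2.copyMakeBorder(c['pixels'][100:420,160:480],0,80,0,0,0)]))"
```

```text
time: 34.38
position: [0.4421, 0.2955, 0.3099]
tool_rot: [0.688, 0.725, 0.001, -0.0]
ft_force: [0.8, -0.9, -0.9]
grip_width: 0.05
turn 0.1 (alt -179.9; q6 -1.24) shift x -0.6 y -27.2 z 169.3
```

View pics/m.png

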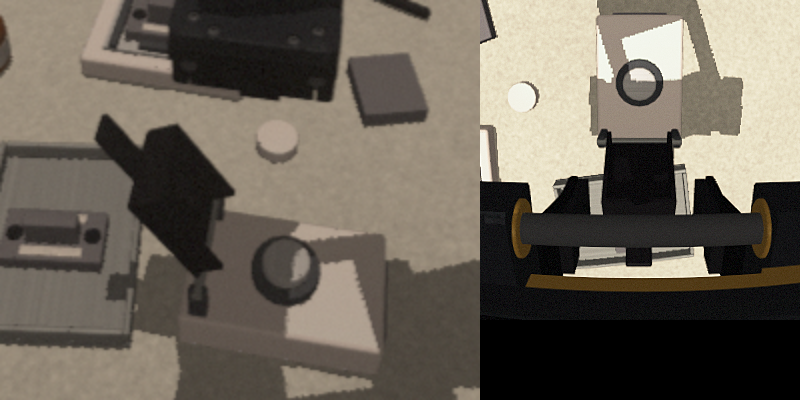

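The guard stays up by itself. The button is at wrist pixel (319,182) and side pixel (363,405), so I'll triangulate it. The tab tip at side crop (103,120) gives side pixel (271,330).

```bash
python3 -c "
from h import *
s,w=load('s4'),load('w21')
o,d=ray(s,[(363.3,404.5)]);p,e=ray(w,[(319.5,182)],1)
print(tri([(o,d[0]),(p,e[0])]), plane(w,[(319.5,182)],.062,1), plane(s,[(363.3,404.5)],.062))
X=tri([(o,d[0]),(p,e[0])])[0]
go([.418,.2937,.095],92.8)"
```

```text
(array([0.41669966, 0.29397566, 0.04892929]), np.float64(0.0002961870253069133)) [[0.4154719  0.29388213 0.062     ]] [[0.41606317 0.30129365 0.062     ]]
turn 0.1 (alt -179.9; q6 -1.24) shift x -0.6 y -27.2 z 214.3
```

```bash
python3 -m pendant '[[[0,-14,50],0],[[-0.6,-14,50],0],[[0,0,50],0],[[0,0,50],0],[[0,0,0],0],[[0,0,0],0]]' 0 20;python3 -c "
from h import *
go([.4168,.2939,.077],92.8)"
```

```text
time: 35.22
position: [0.4186, 0.2937, 0.1093]
tool_rot: [0.689, 0.725, 0.001, 0.0]
ft_force: [1.3, 0.9, 0.0]
grip_width: 0.0023
turn 0.1 (alt -179.9; q6 -1.23) shift x 0.3 y -1.8 z 32.3
```

```bash
python3 -m pendant '[[[0,-1.5,15],0],[[0,0,10],0],[[0,0,4],0],[[0,0,0],0],[[0,0,0],0]]'; python3 -m pendant '[[[0,0,2],0],[[0,0,2],0],[[0,0,0],0],[[0,0,0],0]]'
```

```text
time: 35.85
position: [0.4169, 0.2937, 0.0806]
tool_rot: [0.689, 0.725, 0.002, 0.001]
ft_force: [2.3, 0.3, 3.8]
grip_width: 0.0003
time: 36.35
position: [0.4169, 0.2937, 0.0781]
tool_rot: [0.689, 0.725, 0.002, 0.001]
ft_force: [0.3, -0.3, 21.0]
grip_width: 0.0005
```

The press bottomed out at 21 N with the fingertip at 56 mm, which is full travel. Rise and go to the tab.

```bash
python3 -m pendant '[[[0,0,0],0],[[0,0,-10],0],[[0,0,-50],0],[[0,0,-60],0],[[0,0,-60],0],[[0,0,-60],0],[[0,0,0],0],[[0,0,0],0]]' 45; python3 -c "
from h import *
s=load('s4');u=np.array([np.cos(.049),np.sin(.049),0]);H=np.array([.478,.297,.07])
for t in (1.9,2.0,2.1,2.2): print(t,proj(s,H-u*.143*np.cos(t)+[0,0,.143*np.sin(t)]).round(1))
P=H-u*.127*np.cos(2.1)+[0,0,.127*np.sin(2.1)+.003]; print(P); go(P,92.8)"
```

```text
time: 37.35
position: [0.4139, 0.2925, 0.3144]
tool_rot: [0.689, 0.725, -0.002, -0.001]
ft_force: [-0.3, -0.7, -0.3]
grip_width: 0.045
1.9 [[287.6 330.3]]
2.0 [[278.  331.4]]
2.1 [[269.1 333.1]]
2.2 [[261.  335.5]]
[0.5420385  0.3001404  0.18262759]
turn 0.1 (alt -179.9; q6 -1.23) shift x 1.4 y 128.3 z 131.8
```

```bash
python3 -m pendant '[[[1.4,43,0],0],[[0,43,0],0],[[0,42,0],0],[[0,0,50],0],[[0,0,50],0],[[0,0,26],0],[[0,0,0],0],[[0,0,0],0]]'; python3 -c "
from h import *
go([.542,.3001,.1826],92.8)"
```

```text
time: 38.35
position: [0.543, 0.3009, 0.1892]
tool_rot: [0.689, 0.725, -0.001, -0.0]
ft_force: [0.6, -0.3, -0.0]
grip_width: 0.0443
turn 0.1 (alt -179.9; q6 -1.29) shift x -0.7 y -1.1 z 6.6
```

```bash
python3 -m pendant '[[[0,-0.8,4.5],0],[[0,0,0],0],[[0,0,0],0],[[0,0,0],0],[[0,0,0],0]]' 0 10
```

```text
time: 38.98
position: [0.5427, 0.2988, 0.1858]
tool_rot: [0.689, 0.725, -0.001, 0.002]
ft_force: [0.3, -4.8, 2.3]
grip_width: 0.0216
```

```bash
python3 -m pendant '[[[0,-17.1,-8.4],0],[[0,-18.1,-5.7],0],[[0,-18.9,-2.9],0],[[0,-19,-0.1],0],[[0,-18.8,2.8],0],[[0,-18.2,5.5],0],[[0,-17.2,8.2],0],[[0,0,0],0]]' && python3 -m pendant '[[[0,-15.7,10.7],0],[[0,-14,12.9],0],[[0,-11.9,14.9],0],[[0,-9.6,16.5],0],[[0,-6.9,17.7],0],[[0,0,0],0],[[0,0,0],0]]'; python3 -c "
from h import *
go([.351,.2905,.0735],92.8)"
```

```text
time: 39.98
position: [0.4136, 0.2924, 0.1852]
tool_rot: [0.688, 0.725, -0.002, 0.001]
ft_force: [-0.1, -7.0, -0.7]
grip_width: 0.0215
time: 40.85
position: [0.3577, 0.2898, 0.1129]
tool_rot: [0.688, 0.725, -0.001, 0.001]
ft_force: [3.0, -9.7, -2.0]
grip_width: 0.0219
turn 0.2 (alt -179.8; q6 -1.18) shift x 1.1 y -6.6 z 39.4
```

```bash
python3 -m pendant '[[[0,-4.3,18.5],0],[[0,-1.6,19],0],[[0,0,1.5],0],[[0,0,0],0],[[0,0,0],0]]'; python3 -m pendant '[[[0,0,0],0],[[0,0,0],0],[[0,0,0],0],[[0,0,-20],0],[[0,0,-50],0],[[0,0,-60],0],[[0,0,-60],0],[[0,0,-40],0]]' 45;python3 -m pendant '[[[50,50,0],0],[[50,50,0],0],[[0,50,0],0],[[0,40,0],0],[[0,0,0],0],[[0,0,0],0]]'; python3 -c "
from h import *
s=snap('side','s5');t=snap('top','t6');w=snap('wrist','w22')
b=lambda i:cv2.resize(i,(400,300))
cv2.imwrite('pics/n.png',np.vstack([np.hstack([b(s['pixels'][150:450,160:560]),b(t['pixels'][190:350,150:363])]),np.hstack([w['pixels'][:300,:400],w['pixels'][:300,240:]])]))"
```

```text
time: 41.48
position: [0.3517, 0.2895, 0.0744]
tool_rot: [0.688, 0.725, -0.001, 0.001]
ft_force: [3.0, -11.1, 2.9]
grip_width: 0.0215
time: 42.48
position: [0.3517, 0.2918, 0.3071]
tool_rot: [0.689, 0.725, 0.002, 0.001]
ft_force: [-0.0, -0.0, -1.0]
grip_width: 0.0448
time: 43.22
position: [0.524, 0.3885, 0.3034]
tool_rot: [0.689, 0.725, -0.001, -0.001]
ft_force: [0.2, 0.6, -0.5]
grip_width: 0.0454
```

View pics/n.png

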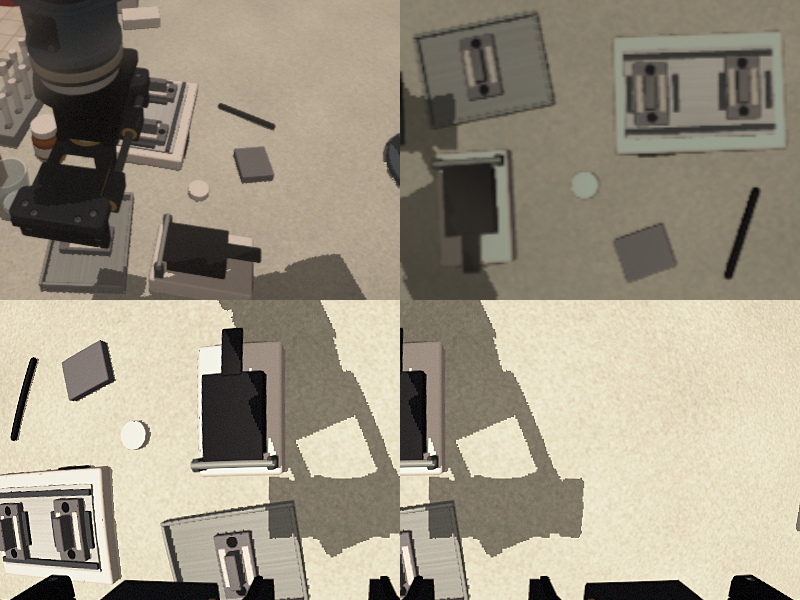

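The guard is shut, the finished cassette lies in the tray, both fresh ones are in stations a and c, and the bystanders are where they were. One last numeric check of the seats before handing in.

```bash
python3 -c "
from h import *
t=load('t6')
print(plane(t,[(282.6,226.8),(282.6,252.9),(332.6,223.6),(332.8,249.7)],.044).round(4))
w=load('w22'); print(plane(w,[(67,208),(76,257),(12,211),(19,258)],.044,1).round(4))
from rig import order
s=robot.get_obs();print(s['time'],s['ft_force'])"
```

```text
[[ 0.5959  0.0583  0.044 ]
 [ 0.5307  0.0592  0.044 ]
 [ 0.6017 -0.0665  0.044 ]
 [ 0.5365 -0.0657  0.044 ]]
[[ 0.5338  0.0608  0.044 ]
 [ 0.6     0.0671  0.044 ]
 [ 0.5393 -0.0528  0.044 ]
 [ 0.61   -0.0519  0.044 ]]
43.375 [-0.40281754 -0.16800682  0.80482499]
```

```bash
python3 -c "
from rig import order
print(order.hand_in())"
```

```text
the job is handed in; nothing more can be done
None
```

I handed the job in at about 43 s of the 210 s. The finished cassette is in the tray, both fresh cassettes are on the plate, and the start button was pressed with the guard up and then shut.

- **Finished cassette:** there was one, in the middle station. It now lies flat near the centre of the tray. On lowering, it touched about 8 mm higher than I expected, with about 21 N on the wrist. It may have slipped down in the grip, but the later views show it flat.
- **Fresh cassettes:** there were two. One is in seat_c and one in seat_a, and each touched down at the height expected for lying flat between its stops.
- **Guard and button:** the guard stayed up by itself at about 2.1 rad. The button bottomed out with the fingertip 56 mm above the bench and 21 N on the wrist. I then gripped the tab and lowered the guard shut.

**Last checks:** the final top, side and wrist pictures show the guard shut and the cassettes in place, and the pen, timer and screw cap where they were. I did not check the other bystanders one by one. The top camera puts the seated cassettes within about 3–4 mm of the seat centres. The wrist camera's last reading, near the edge of its image, was about 10 mm off from that in y. I put that down to distortion and relied on the touchdown heights and the pictures.

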